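# Clamp a block in the quick-release vise

### The job

Clamp the wooden block in the vise. Press the quick-release lever down and, keeping it down, push the sliding jaw up gently until the block is nipped between the two jaw faces; let the lever spring back up, then turn the spoked handle clockwise (seen from the robot) until it becomes clearly heavy to turn and the block is held firmly, but do not crush the block. Be gentle with the vise, and leave the roll of tape, the eraser and the spring clamp where they are.

Things in the scene. Friction and masses are not known exactly. Their poses are not given: they have to be found in the camera images.
- vise: Fixed body of a grey woodworking vise with half-nut quick release, 245 x 120 x 92 mm, bolted down. Origin on the bench; its +x is the closing direction (handle at the robot's side, fixed jaw far), z up, y = 0 its centre line. Base plate x -90 to 155 mm, y +-60. Fixed jaw x 118 to 150, y +-60, top 92 mm; its cork lining, unevenly worn, stands an unknown 6 to 10 mm proud.
- carriage (a joint): Travel of the sliding carriage along the vise's +x (m): 0 fully open, at most 0.085, larger is more closed. It is locked by the half nut in a rack of 6 mm pitch unless the lever is held down; with the lever down it slides with about 3 N of friction.
- push_plate (a point): Middle of the near (robot-side) face of the upright push plate on top of the carriage: 49 mm wide, 23 high (top 12 mm above this point), 8 thick. Fingers standing on the lever push the carriage along the vise's +x against this face. Axes as the vise.
- lever_pad (a point): Point on the top surface of the quick-release lever, 30 mm from its hinge. The lever is a flat steel plate 32 mm wide that sticks out 30 mm towards the robot from under the push plate; press it straight down from above. At rest this point is 13.5 mm below and 12 mm nearer the robot than point push_plate.
- lever (a joint): Lever angle (rad): 0 up, 0.30 fully down on its stop (pad about 9 mm lower). A spring lifts it; 4 to 7 N on the pad press it down. The half nut is clear of the rack above 0.16. After release it may stay near 0.15 with the half nut on a rack tooth: tightening the handle then backs the carriage a few mm until the nut drops in and the lever rises to 0.
- handle_hub (a point): Point on the axis of the spoked handle, in the plane of its spokes, 68 mm above the bench; travels with the carriage. The axis is level, along the vise's x. Four round steel spokes 10 mm thick, at right angles, reach 47 mm from the axis. Hub 28 mm in diameter; towards +x the lever's end is 24 mm from here and the carriage block 30 mm.
- screw (a joint): Handle turn (rad), 0 to 6; grows clockwise seen from the robot (right-hand, vise -y, spoke pushed down). The spokes point this angle, and it plus 1, 2, 3 quarter turns, clockwise from straight up. 1 rad advances the jaw 4 mm. Takes 0.16 N m free plus 0.004 N m per N of clamping: 5 N on a spoke 30 mm from the axis when free, 11 N at 40 N clamping. Stays where left up to 40 N clamping.
- jaw_face: The springy cork facing of the sliding jaw, 94 mm wide, 30 mm high, 14 mm deep, that bears on the block; it gives 1 mm for each 8 N, up to 9 mm. Its origin is a point on the bench level, 58 mm behind its front face; axes as the vise.
- jaw_front (a point): Centre of the front of that facing, 76 mm above the bench.
- block: The work: a plain basswood offcut 38 x 120 x 14 mm, lying loose and flat on the vise's bed (58 mm above the bench) between the jaws, its long side about across the vise. Origin at the centre of its underside; x is its 38 mm side, y its length.
- paper_roll: Bystander: a cream roll of masking tape, 94 mm across, 25 mm high, lying to the right of the vise; origin at the centre of its underside.
- eraser: Bystander: a boxed eraser 36 x 62 x 14 mm to the left of the vise; origin at the centre of its underside.
- clamp: Bystander: a spring clamp 70 x 120 x 24 mm to the left of the vise; origin at the centre of its underside.
Things that resemble listed ones, but are neither listed nor needed, are in the scene too. What is shaped like the block but grey is not meant.

How it is judged:
On the way, in this order (a step that is already met when the one before it is completed fails the run):
1. With the lever held down, the sliding jaw has been pushed up until the block is nipped between the jaw faces (value of joint lever above 0.18 rad and contact force between jaw_face and block above 1 N), for 0.1 s.
2. The lever has been let up (value of joint lever below 0.18 rad), for 0.2 s.
3. The screw has been turned until the block is clamped firmly (over 22 N), with the half nut in the rack and the lever fully up (value of joint lever below 0.06 rad and contact force between jaw_face and block above 22 N), for 0.2 s.
At the end, for the whole second after the job is handed in: The block lies flat on the vise's bed, square between the jaws (within 0.06 rad), clamped with 22 to 60 N; the half nut is engaged (lever fully up, below 0.06 rad); everything is at rest and let go (all of step 3 and contact force between jaw_face and block below 60 N and angle between the x axis of block and the x axis of vise, either way round below 0.06 rad and angle between block's own z axis and vertical below 0.08 rad and z of block in the frame of vise between 0.054 and 0.064 m and linear speed of block below 0.01 m/s); the robot touches nothing.
It fails at once if the jaw is shoved into the block with more than 20 N while the lever is down (value of joint lever above 0.18 rad and contact force between jaw_face and block above 20 N).
It fails at once if the block is crushed with more than 65 N (contact force between jaw_face and block above 65 N).
It fails at once if the fingers bear on the vise with more than 40 N (contact force between the fingers and vise above 40 N).
It fails at once if the roll, the eraser or the spring clamp is moved by more than 20 mm (distance of any of paper_roll, eraser, clamp from where it was at the start of the episode above 0.02 m).
It also fails if it takes over 67 s, if anything falls off the work surface, if the arm or the gripper's body presses on something with over 40 N, if the wrist force passes 120 N, or if a joint passes its speed limit or range.

### The arm

A 6-joint arm with a two-finger parallel gripper is mounted at the origin on the work surface; the furniture and walls round the work are solid. World frame = base frame: x ahead of the robot, y to its left, z up, the work surface at z = 0. Lengths are in m, angles in rad, forces in N, time in s.
With the tool pointing down it reaches from about 0.375 to 0.9 m from the base axis. Payload 3.1 kg.
Tool frame: the origin (TCP) lies at the very end of the fingers, on their centre line; the grasp point (between the pads) lies 19 mm behind it (manip.tcp_to_grasp is the distance from the TCP to the grasp point, in m); z points along the fingers, y is the line along which they close (so a half turn about z gives the same grasp; the last joint's range is limited). The gripper opens to 85 mm and grips with 20 to 120 N. Pads are 22 mm wide; open, the fingers measure 114 mm over their backs; the gripper's body (76 mm by 85 mm) begins 54 mm behind the grasp point. The pads swing forward as they close: fully open they stand 13 mm farther back than shut.
Start: joints at [-1.518, 0.527, 1.433, -0, 1.181, -0.178], TCP at [0.144, -0.608, 0.231] pointing down, gripper open.
Joint ranges: [-3.08, 3.08], [-0.75, 2.2], [0.22, 2.44], [-1.43, 4.57], [0, 2.65], [-2.85, 2.85]. Speed limits (rad/s): [2.79, 2.79, 3.14, 3.14, 3.14, 3.14].

### API

Orientations are given as a unit quaternion [x, y, z, w].
In Python, from station import manip gives the robot as it stands. The module is installed in compiled form; this text tells all that it offers.
- The arm moves only by the tool step_arm, never from a script. Its argument "commands" is one flat list of numbers, 6 for each row, row after row: the shift along the tool's x, y, z in m, then the turn, a rotation vector about the tool's x, y, z in degrees. A call has exactly 10 rows; each row is the pose to reach, as a shift and turn from the pose commanded when the call began, along the tool's axes at that moment; what a row does not reach only later rows make up. A row lasts 1/10 s, in which the tool goes at most 50 mm and 8.59 degrees, less where a joint would pass 70% of its speed; a pose out of reach is approached as far as the arm can. A call with a gripper value outside its range is refused whole. "jaw" is the opening in per cent of the stroke, from 0 (shut) to 100 (fully open), set as the call begins (left out, the last holds). The fingers move at their own pace and stop on an object; "grip_force" is the grip in N (left out, the last holds). Time passes only in rows, so rows that repeat a pose let the fingers close, or fill a call up. It gives the time, the measured TCP pose, the force, the opening and the grip force at its end, in the units of the state.
- manip.sense(): the state, without advancing time (a new reading comes with each control period).
- manip.snapshot(name): name is "side" or "top"; returns a dict with "pixels" (384x512x3 uint8, blue, green, red), "fx", "fy", "cx", "cy" (pixels), "R" (3x3) and "t" (3): a world point X has camera coordinates R X + t. Camera axes: x right, y down, z forward; pixel columns grow to the right and rows downward; lengths in m; the calibration is good to about 2 mm. A picture is of the moment at which its call begins. There is no depth.
- manip.sign_off(): hands the job in; it is judged then, once.
The state is a dict: "t": time; "q": joint angles; "qd": joint speeds; "tau": joint torques, N m; "tcp_pos": TCP position; "tool_rot": TCP orientation; "force": force on the tool from outside, world axes, zero at the start; "ft_torque": the same for the moment, N m; "finger_gap": opening from 0.0 (shut) to 1.0 (fully open); "gripper_force": force on a finger pad.
Only numpy, scipy, OpenCV 4.12 (cv2) and the standard library are available. Lean on these libraries where they do the work, as an engineer would, in place of code of your own. Each camera call takes 0.05 s, during which the arm holds its last target. There are 200 camera calls.

## Working session

There is one attempt and no reset: what is moved stays moved. The work goes in short steps, Python scripts to look and compute and a tool call to move; the robot and the scene stay as the last step left them, time stands still between calls to the robot, and variables do not carry over. Pictures are saved under pics/ and viewed, at most 10 in all, crops included, and the job is handed in when it is done.

Besides the shell and the picture viewer there is one more tool, called after "Request:" by a JSON object that holds its "fn" and its "kwargs". step_arm: Moves the arm, as the interface text tells. Its arguments: {"type":"object","properties":{"commands":{"type":"array","items":{"type":"number"}},"jaw":{"type":"number"},"grip_force":{"type":"number"}},"required":["commands"]}

```bash
mkdir -p pics; cat > h.py <<'E'
from station import manip
import numpy as np, cv2
def snap(n,f):
    s=manip.snapshot(n); im=np.array(s["pixels"]); cv2.imwrite("pics/"+f+".png",im)
    np.savez("pics/"+f+".npz",**{k:np.array(v) for k,v in s.items()}); return s
def ray(s,u,v,z):
    R=np.array(s["R"]);t=np.array(s["t"]); c=-R.T@t
    d=R.T@np.array([(u-s["cx"])/s["fx"],(v-s["cy"])/s["fy"],1]); return c+d*(z-c[2])/d[2]
def proj(s,X):
    p=np.array(s["R"])@np.array(X)+np.array(s["t"]); return np.array([s["fx"]*p[0]/p[2]+s["cx"],s["fy"]*p[1]/p[2]+s["cy"]])
E
python3 - <<'E'
from h import *
for n in("top","side"):
    s=snap(n,n+"0"); im=cv2.imread(f"pics/{n}0.png"); cv2.imwrite(f"pics/{n}0b.png",cv2.resize(im,(800,600),interpolation=cv2.INTER_CUBIC))
    print(n,s["fx"],s["cx"],s["cy"],-np.array(s["R"]).T@s["t"],np.round(s["R"],3).tolist())
print(manip.sense())
E
```

```text
top 485.1881536394982 262.7412466475006 188.18315406595363 [ 0.37026949 -0.01170249  1.27682787] [[0.093, -0.996, 0.001], [-0.974, -0.091, -0.208], [0.207, 0.019, -0.978]]
side 415.2662657110682 252.33360046132407 192.94385797648707 [1.25014476 0.3215415  0.87452915] [[-0.431, 0.902, -0.017], [0.672, 0.309, -0.673], [-0.602, -0.302, -0.74]]
{'t': 0.1, 'q': array([-1.51745025e+00,  5.28386277e-01,  1.43377761e+00, -5.25339018e-06,
        1.18142459e+00, -1.78515592e-01]), 'qd': array([ 0.00064658, -0.00311291, -0.00370167, -0.00065892,  0.00045844,
        0.00100466]), 'tau': array([-2.95286918e-04, -4.43304527e+01, -1.78586054e+01, -2.53204880e-04,
        3.84891275e-03,  9.28818110e-06]), 'tcp_pos': array([ 0.14360102, -0.60760892,  0.23042236]), 'tool_rot': array([ 9.93286934e-01,  1.15672260e-01,  5.99889971e-05, -9.96110366e-04]), 'force': array([-0.520242  , -0.01409478,  0.26866654]), 'ft_torque': array([-0.02691396,  0.02598038,  0.0062023 ]), 'gripper_force': 0.0, 'finger_gap': 1.0022842227053455}
```

View pics/top0b.png

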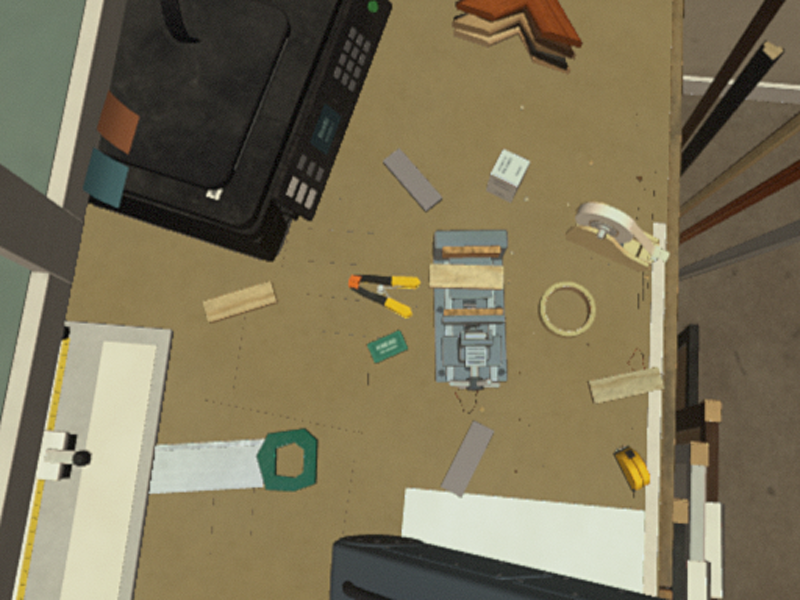

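View pics/side0b.png

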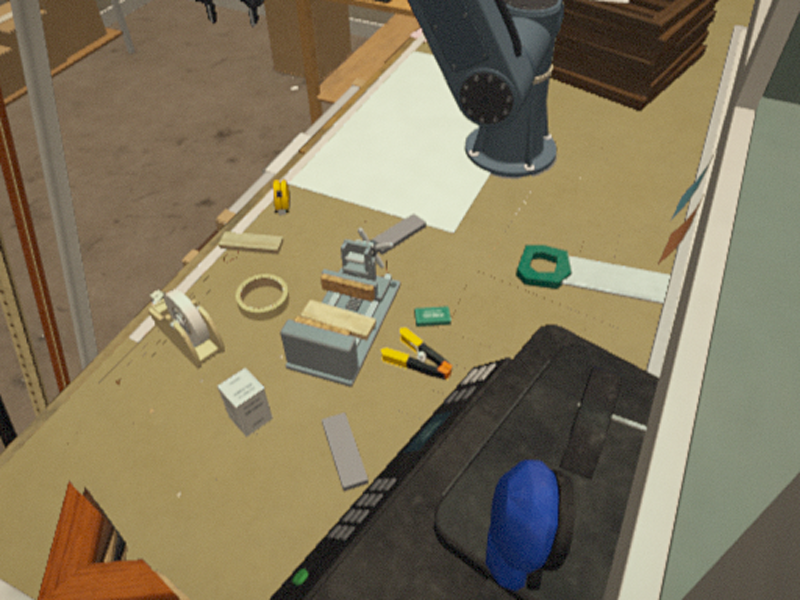

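The block candidates in the top view (800 px) are wood in the vise (467,275), loose wood (240,300) and (626,385), and grey pieces (412,180) and (467,458). I choose the one in the vise at (467,275), and will check it in close crops.

```bash
python3 - <<'E'
import cv2
im=cv2.imread("pics/top0.png")[142:254,262:342]; cv2.imwrite("pics/c1.png",cv2.resize(im,None,fx=5.3,fy=5.3,interpolation=cv2.INTER_CUBIC)); 
im=cv2.imread("pics/side0.png")[140:250,175:275]; cv2.imwrite("pics/c2.png",cv2.resize(im,None,fx=5.4,fy=5.4,interpolation=cv2.INTER_CUBIC))
E
```

```text
(no output)
```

View pics/c1.png

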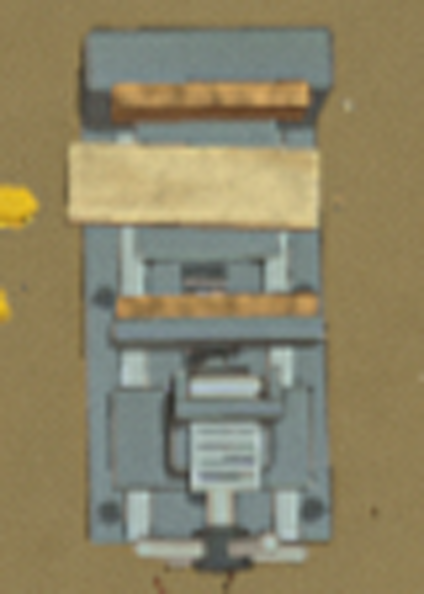

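View pics/c2.png

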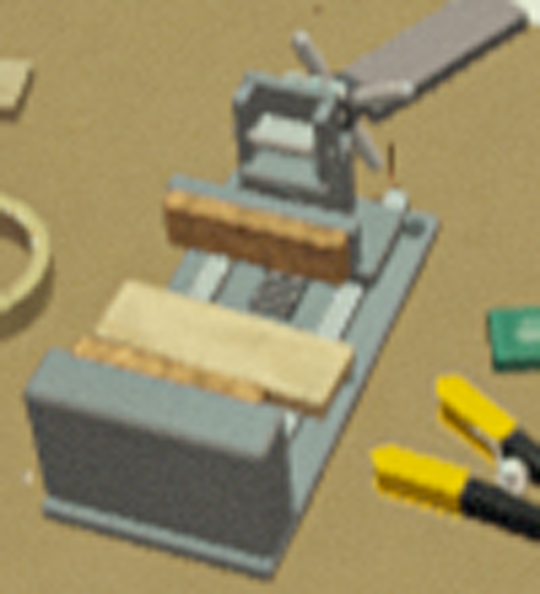

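The crops confirm the choice: in c1 the wood block (70–318, 143–227) lies across the vise. The fixed-jaw corners are (88,30) and (330,30). The push plate near edge is at about row 416, cols 175–280. The lever is at (190–262, 425–490), and the hub at (220,548). In c2 (side) the push-plate top runs (250,75)–(357,90).

```bash
cat >> h.py <<'E'
def ld(f): return dict(np.load("pics/"+f+".npz"))
E
cat > fit.py <<'E'
from h import *
from scipy.optimize import least_squares
T=ld("top0");S=ld("side0")
tp=lambda u,v:np.array([u/5.3+262-.4,v/5.3+142-.4]); sp=lambda u,v:np.array([u/5.4+175-.4,v/5.4+140-.4])
obs=[(T,tp(88,30),(.150,.06,.092)),(T,tp(331,30),(.150,-.06,.092)),(T,tp(90,541),(-.09,.06,None)),(T,tp(328,543),(-.09,-.06,None)),
(S,sp(28,395),(.150,-.06,.092)),(S,sp(275,445),(.150,.06,.092)),(S,sp(438,215),(-.09,.06,None)),(S,sp(65,352),(.118,-.06,.092))]
def w(p,X):
    c,s=np.cos(p[2]),np.sin(p[2]); z=p[3] if X[2] is None else X[2]
    return np.array([p[0]+c*X[0]-s*X[1],p[1]+s*X[0]+c*X[1],z])
if __name__=="__main__":
    f=lambda p:np.concatenate([proj(c,w(p,X))-uv for c,uv,X in obs])
    r=least_squares(f,[.5,-.05,0,.01],x_scale=.01); p=r.x
    print("vise",p,"res",np.round(r.fun,1).tolist()); np.save("vise.npy",p)
    inv=lambda P:np.array([np.cos(p[2])*(P[0]-p[0])+np.sin(p[2])*(P[1]-p[1]),-np.sin(p[2])*(P[0]-p[0])+np.cos(p[2])*(P[1]-p[1]),P[2]])
    for u,v in((70,143),(318,152),(318,227),(68,220)): print("block",inv(ray(T,*tp(u,v),.072))*1e3)
    for a,b in(((175,416),(357,90)),((281,416),(250,75))):
        g=lambda X:np.concatenate([proj(T,X)-tp(*a),proj(S,X)-sp(*b)])
        q=least_squares(g,[.5,-.1,.1]); print("plate corner",inv(q.x)*1e3,q.fun)
    for z in(.09,.1,.11): print(z,"plate near",inv(ray(T,*tp(228,416),z))*1e3,"lever end",inv(ray(T,*tp(226,490),z-.025))*1e3)
    print("hub",inv(ray(T,*tp(220,548),.068))*1e3,"hubtop",inv(ray(T,*tp(220,548),.082))*1e3,"jaw top front",inv(ray(T,*tp(215,295),.091))*1e3, "spoke ends",inv(ray(T,*tp(137,548),.08))*1e3,inv(ray(T,*tp(306,553),.08))*1e3)
E
python3 fit.py
```

```text
vise [ 0.58857537 -0.09141066  0.11919398  0.00833506] res [-1.7, -0.1, -0.4, -1.2, -0.1, 1.2, 1.0, -0.4, -0.2, -0.9, -0.4, 1.7, 1.2, 0.0, -1.5, -2.3]
block [99.18118088 65.29690931 72.        ]
block [ 91.5899741  -54.26568861  72.        ]
block [ 54.54509448 -52.36004278  72.        ]
block [61.1056578  67.45157044 72.        ]
plate corner [-44.41338293  27.08333213 130.93249961] [-1.25877759  0.42900136 -1.46647856 -0.12928096]
plate corner [-43.9228923  -24.49776624 126.45440178] [ 0.17535827 -0.06516061  0.2077873   0.02159164]
0.09 plate near [-38.25380861  -3.50644398  90.        ] lever end [-69.88001361  -3.29523605  65.        ]
0.1 plate near [-39.67798218  -2.5913303  100.        ] lever end [-71.01382714  -2.40074405  75.        ]
0.11 plate near [-41.10215575  -1.67621662 110.        ] lever end [-72.14764067  -1.50625205  85.        ]
hub [-97.38342821   0.98411974  68.        ] hubtop [-98.65617663   2.18995519  82.        ] jaw top front [19.00716898  0.16084704 91.        ] spoke ends [-97.46818339  40.54209723  80.        ] [-101.8294846   -37.78433894   80.        ]
```

```bash
cat > fit2.py <<'E'
from fit import *
o2=list(obs)
def feats(p):
    h=p[4];pz=p[5];a=p[6]; F=list(o2)
    for y,a_,b_ in((.0245,(175,416),(357,90)),(-.0245,(281,416),(250,75))):
        F+=[(T,tp(*a_),(h+.054,y,pz)),(S,sp(*b_),(h+.054,y,pz))]
    F+=[(T,tp(190,490),(h+.024,.016,pz-.0255)),(T,tp(262,490),(h+.024,-.016,pz-.0255))]
    e=lambda k:(h,-.045*np.sin(a+k*np.pi/2),.068+.045*np.cos(a+k*np.pi/2))
    F+=[(S,sp(300,38),e(0)),(S,sp(410,90),e(3)),(S,sp(375,165),e(2)),(T,tp(137,548),e(3)),(T,tp(306,553),e(1))]
    return F
f=lambda p:np.concatenate([proj(c,w(p,X))-uv for c,uv,X in feats(p)])
best=None
for a0 in np.arange(-.7,.8,.35):
    r=least_squares(f,[.5885,-.091,.11,.008,-.098,.128,a0],x_scale=.01,loss="soft_l1")
    if best is None or r.cost<best.cost: best=r
p=best.x; print(np.round(p,4),best.cost); np.save("vise.npy",p); print(np.round(f(p).reshape(-1,2),1).tolist())
print("pad",w(p,(p[4]+.042,0,p[5]-.0255)),"hub",w(p,(p[4],0,.068)))
I={}
for n,c,(x0,y0,x1,y1) in(("top",T,(262,142,342,254)),("side",S,(175,140,275,250))):
    k=5.3; im=cv2.resize(cv2.imread(f"pics/{n}0.png")[y0:y1,x0:x1],None,fx=k,fy=k,interpolation=cv2.INTER_CUBIC)
    P=lambda X:tuple(int(v) for v in (proj(c,w(p,X))-(x0,y0)+.4)*k)
    L=lambda Q,col:cv2.polylines(im,[np.array([P(q) for q in Q])],True,col,1)
    L([(.15,.06,.092),(.15,-.06,.092),(.118,-.06,.092),(.118,.06,.092)],(0,0,255)); L([(.155,.06,p[3]),(.155,-.06,p[3]),(-.09,-.06,p[3]),(-.09,.06,p[3])],(0,0,255))
    h,pz=p[4],p[5]
    L([(h+.054,.0245,pz),(h+.054,-.0245,pz),(h+.062,-.0245,pz),(h+.062,.0245,pz)],(255,0,255)); L([(h+.054,.016,pz-.0255),(h+.054,-.016,pz-.0255),(h+.024,-.016,pz-.0255),(h+.024,.016,pz-.0255)],(0,255,0))
    for q in range(4):
        a=p[6]+q*np.pi/2; L([(h,0,.068),(h,-.047*np.sin(a),.068+.047*np.cos(a))],(255,255,0))
    I[n]=im
H=max(i.shape[0] for i in I.values()); cv2.imwrite("pics/ov.png",np.hstack([cv2.copyMakeBorder(i,0,H-i.shape[0],0,0,0) for i in I.values()])[:600,:800])
print((p[2]*57.3))
E
python3 fit2.py; ls pics
```

```text
[ 0.5883 -0.0915  0.1199  0.008  -0.0977  0.1282  0.4407] 9.71438860127579
[[-1.8, 0.1], [-0.5, -1.2], [-0.0, 1.3], [1.0, -0.3], [-0.1, -1.0], [-0.3, 1.6], [1.2, 0.1], [-1.5, -2.4], [-0.2, 0.4], [-2.4, 0.5], [0.3, -0.2], [0.1, -0.5], [0.3, 0.1], [-0.1, -0.3], [0.3, -0.5], [0.5, 0.0], [0.3, -0.2], [0.1, -0.1], [-0.3, -0.4]]
pad [ 0.5330094  -0.09812843  0.10268634] hub [ 0.49131076 -0.10315068  0.068     ]
6.868222362418821
c1.png
c2.png
ov.png
side0.npz
side0.png
side0b.png
top0.npz
top0.png
top0b.png
```

View pics/ov.png

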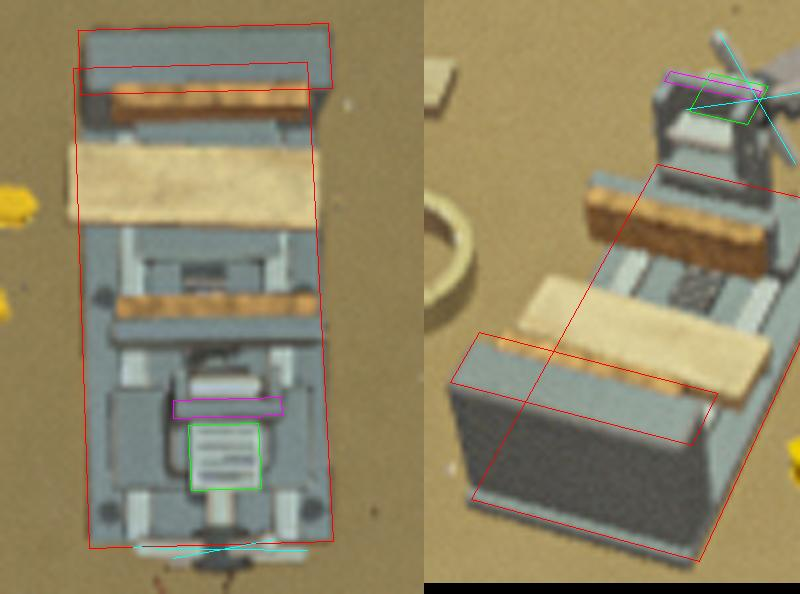

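Overlay: plate, lever and spokes fit well, but the yaw is about 1.5° too large (red jaw edge slants; the real one is level at row 30). I'll refit with yaw from the top view only.

```bash
sed -i 's/^o2=list(obs)/o2=[o for o in obs if o[0] is T]/' fit2.py; python3 fit2.py; python3 - <<'E'
from fit import *
p=np.load("vise.npy")
for u,v in((70,143),(318,152),(318,227),(68,220),(117,295),(318,295),(112,108),(310,108)): 
    P=ray(T,*tp(u,v),.072 if v<240 and v!=108 else .091)
    print(np.round([np.cos(p[2])*(P[0]-p[0])+np.sin(p[2])*(P[1]-p[1]),-np.sin(p[2])*(P[0]-p[0])+np.cos(p[2])*(P[1]-p[1])],4))
E
```

```text
[ 0.5883 -0.0923  0.1074  0.0075 -0.0976  0.1281  0.4452] 4.446990416565378
[[-0.7, -0.2], [0.6, -0.9], [-0.2, 1.1], [0.9, 0.1], [-0.1, 0.3], [-2.6, 0.6], [0.4, -0.0], [0.1, -0.5], [0.2, 0.0], [-0.2, -0.2], [0.4, -0.5], [0.5, 0.1], [0.5, -0.1], [0.0, -0.3], [-0.5, -0.2]]
pad [ 0.53300999 -0.0982594   0.10255949] hub [ 0.49125177 -0.10275954  0.068     ]
6.151292011012464
[0.0987 0.0673]
[ 0.0926 -0.0523]
[ 0.0555 -0.0509]
[0.0606 0.069 ]
[0.02   0.0473]
[ 0.0187 -0.0471]
[0.1108 0.0475]
[ 0.1095 -0.0469]
```

Request:
{"fn": "step_arm", "kwargs": {"commands": [0.035, -0.0285, 0.0, 0, 0, 0.8, 0.07, -0.057, 0.0, 0, 0, 1.6, 0.105, -0.0855, 0.0, 0, 0, 2.4, 0.14, -0.114, 0.0, 0, 0, 3.2, 0.175, -0.1425, 0.0, 0, 0, 4.0, 0.21, -0.171, 0.0, 0, 0, 4.8, 0.245, -0.1995, 0.0, 0, 0, 5.6, 0.28, -0.228, 0.0, 0, 0, 6.4, 0.315, -0.2565, 0.0, 0, 0, 7.2, 0.35, -0.285, 0.0, 0, 0, 7.7], "jaw": 0, "grip_force": 40}}

```text
t: 1.1
tcp_pos: [0.4194, -0.2487, 0.2311]
tool_rot: [0.999, 0.048, -0.0, -0.0]
force: [0.2, -1.2, -0.8]
finger_gap: 0.002
gripper_force: 0.0
```

```bash
cat > st.py <<'E'
from h import *
import sys
from scipy.spatial.transform import Rotation as Ro
p=np.load("vise.npy"); yaw=.097
s=manip.sense(); R=Ro.from_quat(s["tool_rot"]).as_matrix()
c,n=np.cos(yaw),np.sin(yaw)
def V(P): d=np.array(P)-[p[0],p[1],0]; return np.array([c*d[0]+n*d[1],-n*d[0]+c*d[1],d[2]])
def W(X): return np.array([p[0]+c*X[0]-n*X[1],p[1]+n*X[0]+c*X[1],X[2]])
print("t",round(s["t"],2),"tcp",np.round(s["tcp_pos"],4),"vise",np.round(V(s["tcp_pos"])*1e3,1),"head",round(float(np.arctan2(R[1,0],R[0,0])),4),"z",np.round(R[:,2],3),"F",np.round(s["force"],1),"gap",round(s["finger_gap"],2))
if len(sys.argv)>3: print("tool shift",np.round(R.T@(W([float(a)/1e3 for a in sys.argv[1:4]])-s["tcp_pos"]),4))
E
python3 st.py -56 0 135
```

```text
t 1.1 tcp [ 0.4194 -0.2487  0.2311] vise [-183.3 -139.3  231.1] head 0.0967 z [-0.  0. -1.] F [ 0.2 -1.2 -0.8] gap 0.0
tool shift [ 0.1273 -0.1393  0.0961]
```

Request:
{"fn": "step_arm", "kwargs": {"commands": [0.03, -0.033, 0, 0, 0, 0, 0.06, -0.066, 0.01, 0, 0, 0, 0.09, -0.1, 0.03, 0, 0, 0, 0.115, -0.128, 0.05, 0, 0, 0, 0.125, -0.139, 0.07, 0, 0, 0, 0.125, -0.139, 0.09, 0, 0, 0, 0.125, -0.139, 0.096, 0, 0, 0, 0.125, -0.139, 0.096, 0, 0, 0, 0.125, -0.139, 0.096, 0, 0, 0, 0.125, -0.139, 0.096, 0, 0, 0]}}

```text
t: 2.1
tcp_pos: [0.5302, -0.1007, 0.1363]
tool_rot: [0.999, 0.048, 0.001, 0.0]
force: [0.1, -1.0, -0.2]
finger_gap: -0.001
gripper_force: 0.0
```

```bash
python3 st.py -58 0 108; python3 - <<'E'
from h import *
a=[]
for n,(x0,y0,x1,y1) in(("top",(270,170,340,260)),("side",(205,110,275,200))):
    snap(n,n+"1"); a.append(cv2.resize(cv2.imread(f"pics/{n}1.png")[y0:y1,x0:x1],None,fx=5.6,fy=5.6,interpolation=cv2.INTER_CUBIC))
cv2.imwrite("pics/v1.png",np.hstack(a))
E
```

```text
t 2.1 tcp [ 0.5302 -0.1007  0.1363] vise [-58.7  -2.8 136.3] head 0.0965 z [ 0.002 -0.001 -1.   ] F [ 0.1 -1.  -0.2] gap -0.0
tool shift [ 0.0007 -0.0028  0.0283]
```

View pics/v1.png

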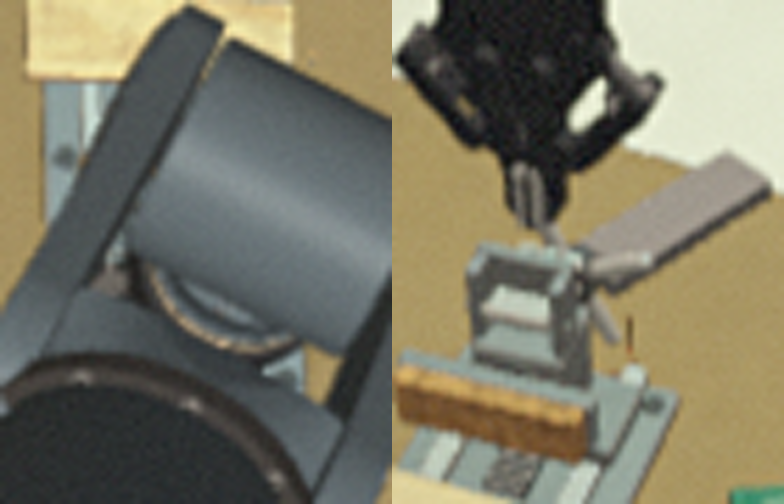

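Side view: the shut fingertips at (528,222) stand centrally above the push plate/lever (plate top 470–585, 250). The top view is blocked by the arm. Next I descend onto the lever.

Request:
{"fn": "step_arm", "kwargs": {"commands": [0, -0.0025, 0.01, 0, 0, 0, 0, -0.0025, 0.02, 0, 0, 0, 0, -0.0025, 0.026, 0, 0, 0, 0, -0.0025, 0.029, 0, 0, 0, 0, -0.0025, 0.031, 0, 0, 0, 0, -0.0025, 0.033, 0, 0, 0, 0, -0.0025, 0.035, 0, 0, 0, 0, -0.0025, 0.036, 0, 0, 0, 0, -0.0025, 0.036, 0, 0, 0, 0, -0.0025, 0.036, 0, 0, 0]}}

```text
t: 3.2
tcp_pos: [0.5288, -0.0972, 0.0998]
tool_rot: [0.999, 0.049, -0.001, -0.0]
force: [-2.7, 1.4, 6.7]
finger_gap: -0.001
gripper_force: 3.4
```

```bash
python3 st.py -57 0 95
```

```text
t 3.2 tcp [ 0.5288 -0.0972  0.0998] vise [-59.7   0.9  99.8] head 0.0976 z [-0.001  0.    -1.   ] F [-2.7  1.4  6.7] gap -0.0
tool shift [0.0027 0.0009 0.0048]
```

Request:
{"fn": "step_arm", "kwargs": {"commands": [0, 0, 0.001, 0, 0, 0, 0, 0, 0.002, 0, 0, 0, 0, 0, 0.003, 0, 0, 0, 0, 0, 0.004, 0, 0, 0, 0, 0, 0.005, 0, 0, 0, 0, 0, 0.005, 0, 0, 0, 0, 0, 0.005, 0, 0, 0, 0, 0, 0.005, 0, 0, 0, 0, 0, 0.005, 0, 0, 0, 0, 0, 0.005, 0, 0, 0]}}

```text
t: 4.2
tcp_pos: [0.5311, -0.0971, 0.0975]
tool_rot: [0.999, 0.049, 0.002, 0.0]
force: [-2.7, 4.9, 21.4]
finger_gap: 0.004
gripper_force: 10.5
```

```bash
python3 st.py -57 0 93
```

```text
t 4.2 tcp [ 0.5311 -0.0971  0.0975] vise [-57.5   0.8  97.5] head 0.0971 z [ 0.005 -0.    -1.   ] F [-2.7  4.9 21.4] gap 0.0
tool shift [0.0004 0.0008 0.0045]
```

Request:
{"fn": "step_arm", "kwargs": {"commands": [0, 0, -0.001, 0, 0, 0, 0.001, 0, -0.001, 0, 0, 0, 0.002, 0, -0.001, 0, 0, 0, 0.003, 0, -0.001, 0, 0, 0, 0.004, 0, -0.001, 0, 0, 0, 0.005, 0, -0.001, 0, 0, 0, 0.006, 0, -0.001, 0, 0, 0, 0.007, 0, -0.001, 0, 0, 0, 0.008, 0, -0.001, 0, 0, 0, 0.008, 0, -0.001, 0, 0, 0]}}

```text
t: 5.2
tcp_pos: [0.5383, -0.0963, 0.0976]
tool_rot: [0.999, 0.049, 0.001, 0.0]
force: [-2.0, 3.4, 16.6]
finger_gap: 0.002
gripper_force: 8.1
```

```bash
python3 st.py -57 0 93
```

```text
t 5.2 tcp [ 0.5383 -0.0963  0.0976] vise [-50.1   0.9  97.6] head 0.0972 z [ 0.003  0.    -1.   ] F [-2.   3.4 16.6] gap 0.0
tool shift [-0.0069  0.0009  0.0046]
```

Request:
{"fn": "step_arm", "kwargs": {"commands": [0.002, 0, 0, 0, 0, 0, 0.005, 0, 0, 0, 0, 0, 0.008, 0, 0, 0, 0, 0, 0.012, 0, 0, 0, 0, 0, 0.016, 0, 0, 0, 0, 0, 0.02, 0, 0, 0, 0, 0, 0.023, 0, 0, 0, 0, 0, 0.025, 0, 0, 0, 0, 0, 0.026, 0, 0, 0, 0, 0, 0.026, 0, 0, 0, 0, 0]}}

```text
t: 6.2
tcp_pos: [0.5643, -0.0935, 0.0977]
tool_rot: [0.999, 0.049, 0.001, -0.0]
force: [-3.5, 3.7, 14.7]
finger_gap: 0.0
gripper_force: 7.6
```

```bash
python3 st.py -57 0 93;  python3 - <<'E'
from h import *
x0,y0,x1,y1=165,120,275,235
snap("side","side2"); cv2.imwrite("pics/v2.png",cv2.resize(cv2.imread("pics/side2.png")[y0:y1,x0:x1],None,fx=5.2,fy=5.2,interpolation=cv2.INTER_CUBIC))
E
```

```text
t 6.2 tcp [ 0.5643 -0.0935  0.0977] vise [-24.    1.1  97.7] head 0.0972 z [ 0.003  0.    -1.   ] F [-3.5  3.7 14.7] gap 0.0
tool shift [-0.033   0.0011  0.0046]
```

View pics/v2.png

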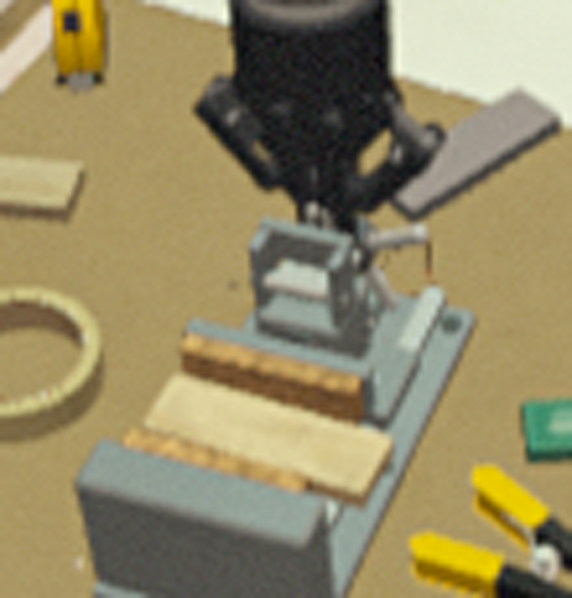

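The carriage has slid: the facing (185–365, 345–410) is now close to the block (150–390, 380–495) and the fixed cork is just beyond it. I'll continue slowly.

Request:
{"fn": "step_arm", "kwargs": {"commands": [0.002, 0, 0, 0, 0, 0, 0.004, 0, 0, 0, 0, 0, 0.006, 0, 0, 0, 0, 0, 0.008, 0, 0, 0, 0, 0, 0.01, 0, 0, 0, 0, 0, 0.0115, 0, 0, 0, 0, 0, 0.013, 0, 0, 0, 0, 0, 0.014, 0, 0, 0, 0, 0, 0.015, 0, 0, 0, 0, 0, 0.0155, 0, 0, 0, 0, 0]}}

```text
t: 7.25
tcp_pos: [0.5792, -0.0919, 0.0977]
tool_rot: [0.999, 0.049, 0.001, -0.0]
force: [-4.0, 3.6, 15.9]
finger_gap: 0.002
gripper_force: 7.8
```

```bash
python3 st.py -57 0 93
```

```text
t 7.25 tcp [ 0.5792 -0.0919  0.0977] vise [-9.   1.3 97.7] head 0.0973 z [ 0.002  0.001 -1.   ] F [-4.   3.6 15.9] gap 0.0
tool shift [-0.048   0.0013  0.0046]
```

Request:
{"fn": "step_arm", "kwargs": {"commands": [0.0005, 0, 0, 0, 0, 0, 0.001, 0, 0, 0, 0, 0, 0.0015, 0, 0, 0, 0, 0, 0.002, 0, 0, 0, 0, 0, 0.0025, 0, 0, 0, 0, 0, 0.003, 0, 0, 0, 0, 0, 0.0035, 0, 0, 0, 0, 0, 0.004, 0, 0, 0, 0, 0, 0.0045, 0, 0, 0, 0, 0, 0.005, 0, 0, 0, 0, 0]}}

```text
t: 8.25
tcp_pos: [0.5825, -0.0914, 0.0976]
tool_rot: [0.999, 0.049, -0.001, -0.0]
force: [-5.7, 3.0, 17.7]
finger_gap: 0.002
gripper_force: 9.5
```

```bash
python3 st.py -57 0 93
```

```text
t 8.25 tcp [ 0.5825 -0.0914  0.0976] vise [-5.7  1.4 97.6] head 0.0979 z [-0.002  0.001 -1.   ] F [-5.7  3.  17.7] gap 0.0
tool shift [-0.0512  0.0014  0.0047]
```

Request:
{"fn": "step_arm", "kwargs": {"commands": [0.0002, 0, 0, 0, 0, 0, 0.0004, 0, 0, 0, 0, 0, 0.0006, 0, 0, 0, 0, 0, 0.0008, 0, 0, 0, 0, 0, 0.001, 0, 0, 0, 0, 0, 0.0012, 0, 0, 0, 0, 0, 0.0012, 0, 0, 0, 0, 0, 0.0012, 0, 0, 0, 0, 0, 0.0012, 0, 0, 0, 0, 0, 0.0012, 0, 0, 0, 0, 0]}}

```text
t: 9.25
tcp_pos: [0.5827, -0.0914, 0.0977]
tool_rot: [0.999, 0.049, -0.002, -0.001]
force: [-9.9, 1.1, 17.7]
finger_gap: 0.002
gripper_force: 10.1
```

```bash
python3 st.py -57 0 93
```

```text
t 9.25 tcp [ 0.5827 -0.0914  0.0977] vise [-5.5  1.5 97.7] head 0.0981 z [-0.004  0.001 -1.   ] F [-9.9  1.1 17.7] gap 0.0
tool shift [-0.0515  0.0014  0.0049]
```

```bash
python3 - <<'E'
from h import *
x0,y0,x1,y1=170,155,260,230
snap("side","side3"); cv2.imwrite("pics/v3.png",cv2.resize(cv2.imread("pics/side3.png")[y0:y1,x0:x1],None,fx=8,fy=8,interpolation=cv2.INTER_CUBIC))
E
```

```text
(no output)
```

View pics/v3.png

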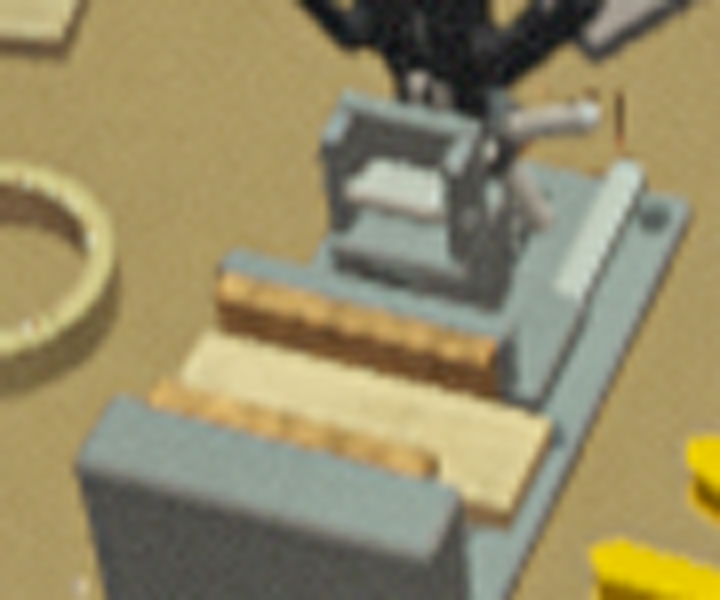

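The block sits between the facing (220–500, 275–390) and the fixed cork (150–440, 380–475) and looks square. I'll push slightly further to confirm the nip.

Request:
{"fn": "step_arm", "kwargs": {"commands": [0.0002, 0, 0, 0, 0, 0, 0.0004, 0, 0, 0, 0, 0, 0.0006, 0, 0, 0, 0, 0, 0.0008, 0, 0, 0, 0, 0, 0.0008, 0, 0, 0, 0, 0, 0.0008, 0, 0, 0, 0, 0, 0.0008, 0, 0, 0, 0, 0, 0.0008, 0, 0, 0, 0, 0, 0.0008, 0, 0, 0, 0, 0, 0.0008, 0, 0, 0, 0, 0]}}

```text
t: 10.3
tcp_pos: [0.5829, -0.0913, 0.0976]
tool_rot: [0.999, 0.049, -0.003, -0.001]
force: [-9.9, 1.2, 20.2]
finger_gap: -0.002
gripper_force: 10.7
```

```bash
python3 st.py -57 0 93
```

```text
t 10.3 tcp [ 0.5829 -0.0913  0.0976] vise [-5.3  1.5 97.6] head 0.0983 z [-0.005  0.001 -1.   ] F [-9.9  1.2 20.2] gap -0.0
tool shift [-0.0517  0.0014  0.0049]
```

Request:
{"fn": "step_arm", "kwargs": {"commands": [0, 0, -0.002, 0, 0, 0, 0, 0, -0.004, 0, 0, 0, 0, 0, -0.007, 0, 0, 0, 0, 0, -0.01, 0, 0, 0, 0, 0, -0.014, 0, 0, 0, 0, 0, -0.02, 0, 0, 0, 0, 0, -0.03, 0, 0, 0, 0, 0, -0.04, 0, 0, 0, 0, 0, -0.05, 0, 0, 0, 0, 0, -0.05, 0, 0, 0]}}

```text
t: 11.3
tcp_pos: [0.5871, -0.0924, 0.1474]
tool_rot: [0.999, 0.049, 0.002, 0.001]
force: [0.2, 0.4, -0.8]
finger_gap: 0.003
gripper_force: 0.0
```

```bash
python3 st.py -49 -42 147;  python3 - <<'E'
from h import *
x0,y0,x1,y1=185,150,265,215
snap("side","side4"); cv2.imwrite("pics/v4.png",cv2.resize(cv2.imread("pics/side4.png")[y0:y1,x0:x1],None,fx=9,fy=9,interpolation=cv2.INTER_CUBIC))
E
```

```text
t 11.3 tcp [ 0.5871 -0.0924  0.1474] vise [ -1.3   0.  147.4] head 0.0975 z [ 0.004 -0.001 -1.   ] F [ 0.2  0.4 -0.8] gap 0.0
tool shift [-0.0478  0.042   0.0003]
```

View pics/v4.png

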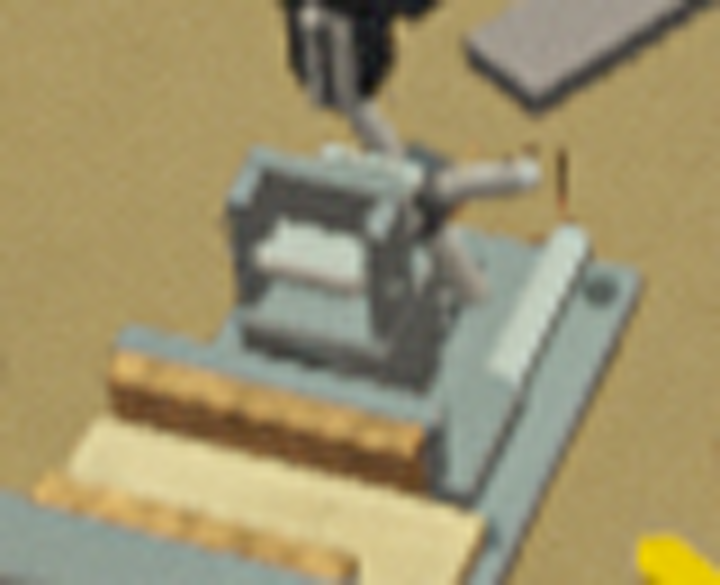

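After release the lever (330–420, 150–180) has risen and the spokes have not moved (25° past upright). I'll move over the handle and go down left of the upper spoke.

Request:
{"fn": "step_arm", "kwargs": {"commands": [-0.02, -0.003, 0, 0, 0, 0, -0.04, -0.008, 0, 0, 0, 0, -0.048, -0.008, 0, 0, 0, 0, -0.048, -0.008, 0.0, 0, 0, 0, -0.048, -0.008, 0.01, 0, 0, 0, -0.048, -0.008, 0.02, 0, 0, 0, -0.048, -0.008, 0.026, 0, 0, 0, -0.048, -0.008, 0.029, 0, 0, 0, -0.048, -0.008, 0.029, 0, 0, 0, -0.048, -0.008, 0.029, 0, 0, 0]}}

```text
t: 12.35
tcp_pos: [0.5373, -0.0887, 0.1162]
tool_rot: [0.999, 0.049, -0.0, -0.0]
force: [0.4, -0.4, -0.7]
finger_gap: 0.001
gripper_force: 0.0
```

```bash
python3 st.py -49 8 98
```

```text
t 12.35 tcp [ 0.5373 -0.0887  0.1162] vise [-50.4   8.5 116.2] head 0.0975 z [-0.  0. -1.] F [ 0.4 -0.4 -0.7] gap 0.0
tool shift [0.0014 0.0005 0.0182]
```

Request:
{"fn": "step_arm", "kwargs": {"commands": [0, 0, 0.009, 0, 0, 0, 0, 0, 0.016, 0, 0, 0, 0, 0, 0.018, 0, 0, 0, 0, 0.003, 0.017, 0, 0, 0, 0, 0.006, 0.016, 0, 0, 0, 0, 0.0085, 0.016, 0, 0, 0, 0, 0.011, 0.017, 0, 0, 0, 0, 0.0135, 0.018, 0, 0, 0, 0, 0.016, 0.019, 0, 0, 0, 0, 0.016, 0.019, 0, 0, 0]}}

```text
t: 13.35
tcp_pos: [0.5387, -0.1046, 0.0975]
tool_rot: [0.999, 0.048, 0.0, -0.0]
force: [-0.3, 2.5, 3.9]
finger_gap: -0.0
gripper_force: 1.9
```

```bash
python3 st.py -49 -16 91
```

```text
t 13.35 tcp [ 0.5387 -0.1046  0.0975] vise [-50.6  -7.4  97.5] head 0.097 z [ 0.  0. -1.] F [-0.3  2.5  3.9] gap -0.0
tool shift [0.0016 0.0086 0.0065]
```

Request:
{"fn": "step_arm", "kwargs": {"commands": [0, 0.0015, 0.001, 0, 0, 0, 0, 0.0035, 0.0022, 0, 0, 0, 0, 0.005, 0.0035, 0, 0, 0, 0, 0.0067, 0.005, 0, 0, 0, 0, 0.0085, 0.0062, 0, 0, 0, 0, 0.011, 0.0075, 0, 0, 0, 0, 0.0135, 0.0092, 0, 0, 0, 0, 0.0165, 0.011, 0, 0, 0, 0, 0.0193, 0.0133, 0, 0, 0, 0, 0.0193, 0.0133, 0, 0, 0]}}

```text
t: 14.35
tcp_pos: [0.5392, -0.1227, 0.0835]
tool_rot: [0.999, 0.049, -0.001, -0.001]
force: [-0.9, 4.9, 3.3]
finger_gap: -0.004
gripper_force: 2.6
```

```bash
python3 st.py -49 -35 73
```

```text
t 14.35 tcp [ 0.5392 -0.1227  0.0835] vise [-51.8 -25.5  83.5] head 0.0972 z [-0.003  0.002 -1.   ] F [-0.9  4.9  3.3] gap -0.0
tool shift [0.0028 0.0096 0.0105]
```

Request:
{"fn": "step_arm", "kwargs": {"commands": [0, 0.001, 0.001, 0, 0, 0, 0, 0.002, 0.002, 0, 0, 0, 0, 0.003, 0.003, 0, 0, 0, 0, 0.004, 0.0045, 0, 0, 0, 0, 0.005, 0.006, 0, 0, 0, 0, 0.006, 0.0075, 0, 0, 0, 0, 0.007, 0.009, 0, 0, 0, 0, 0.007, 0.0105, 0, 0, 0, 0, 0.007, 0.012, 0, 0, 0, 0, 0.007, 0.012, 0, 0, 0]}}

```text
t: 15.35
tcp_pos: [0.5401, -0.1303, 0.0722]
tool_rot: [0.999, 0.049, -0.001, -0.0]
force: [-3.1, 1.7, 6.4]
finger_gap: 0.002
gripper_force: 3.1
```

```bash
python3 st.py -49 -42 66
```

```text
t 15.35 tcp [ 0.5401 -0.1303  0.0722] vise [-51.7 -33.1  72.2] head 0.0979 z [-0.002  0.001 -1.   ] F [-3.1  1.7  6.4] gap 0.0
tool shift [0.0027 0.0089 0.0061]
```

Request:
{"fn": "step_arm", "kwargs": {"commands": [-0.0005, 0.002, 0.001, 0, 0, 0, -0.001, 0.004, 0.002, 0, 0, 0, -0.001, 0.006, 0.0035, 0, 0, 0, -0.001, 0.008, 0.005, 0, 0, 0, -0.001, 0.0095, 0.007, 0, 0, 0, -0.001, 0.0105, 0.009, 0, 0, 0, -0.001, 0.0115, 0.011, 0, 0, 0, -0.001, 0.0125, 0.013, 0, 0, 0, -0.001, 0.013, 0.0145, 0, 0, 0, -0.001, 0.013, 0.0145, 0, 0, 0]}}

```text
t: 16.35
tcp_pos: [0.545, -0.1469, 0.0596]
tool_rot: [0.999, 0.049, 0.004, 0.003]
force: [1.7, -3.1, 9.2]
finger_gap: 0.003
gripper_force: 5.7
```

```bash
python3 st.py -49 -42 66
```

```text
t 16.35 tcp [ 0.545  -0.1469  0.0596] vise [-48.4 -50.2  59.6] head 0.0976 z [ 0.008 -0.006 -1.   ] F [ 1.7 -3.1  9.2] gap 0.0
tool shift [-0.0006 -0.0081 -0.0065]
```

Torque at the spoke has roughly doubled: about 10 N at 36 mm, so around 0.35 N m and 40–50 N of clamping. I'll back off and look.

Request:
{"fn": "step_arm", "kwargs": {"commands": [0, 0.001, -0.002, 0, 0, 0, 0, 0.003, -0.006, 0, 0, 0, 0, 0.005, -0.02, 0, 0, 0, 0, 0.005, -0.05, 0, 0, 0, 0, 0.005, -0.09, 0, 0, 0, -0.03, 0.035, -0.12, 0, 0, 0, -0.06, 0.07, -0.14, 0, 0, 0, -0.09, 0.105, -0.14, 0, 0, 0, -0.1, 0.14, -0.14, 0, 0, 0, -0.1, 0.14, -0.14, 0, 0, 0]}}

```text
t: 17.35
tcp_pos: [0.4544, -0.2976, 0.1976]
tool_rot: [0.999, 0.046, 0.0, 0.001]
force: [0.2, 0.3, 0.2]
finger_gap: 0.003
gripper_force: 0.0
```

```bash
python3 st.py; python3 - <<'E'
from h import *
a=[]
for n,(x0,y0,x1,y1) in(("top",(268,150,334,240)),("side",(175,145,265,235))):
    snap(n,n+"5"); a.append(cv2.resize(cv2.imread(f"pics/{n}5.png")[y0:y1,x0:x1],None,fx=5,fy=5,interpolation=cv2.INTER_CUBIC))
cv2.imwrite("pics/v5.png",np.hstack(a))
E
```

```text
t 17.35 tcp [ 0.4544 -0.2976  0.1976] vise [-153.2 -191.3  197.6] head 0.0925 z [ 0.    -0.003 -1.   ] F [0.2 0.3 0.2] gap 0.0
```

View pics/v5.png

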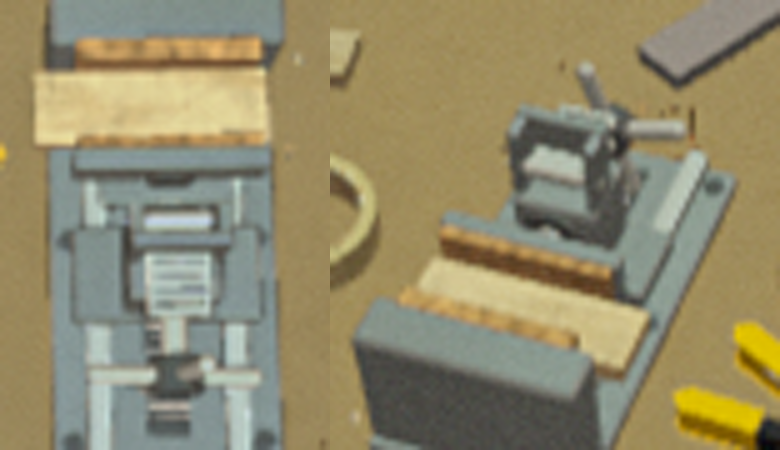

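Last view: the block is square between the corks, and the lever (145–210, 255–318 in the top half) and plate (135–230, 238) look at rest. The spokes now show at (90,375)–(260,378) in the top half, and at (585,70), (685,128) and (630,190) in the side half. Next I'll fit travel and screw angle.

```bash
python3 - <<'E'
from fit import *
p0=np.load("vise.npy"); p0[2]=.1
tp5=lambda u,v:np.array([u/5+268-.4,v/5+150-.4]); sp5=lambda u,v:np.array([(u-330)/5+175-.4,v/5+145-.4])
def run(TP,SP,tops,sides,pl,ps,le,h0):
    def f(q):
        h,a,y0=q; e=lambda k:(h,y0-.045*np.sin(a+k*np.pi/2),.068+.045*np.cos(a+k*np.pi/2)); r=[]
        for k,u in tops: r.append(proj(T,w(p0,e(k)))-TP(*u))
        for k,u in sides: r.append(proj(S,w(p0,e(k)))-SP(*u))
        for y,u in zip((.0245,-.0245),pl): r.append(proj(T,w(p0,(h+.054,y+y0,p0[5])))-TP(*u))
        for y,u in zip((.0245,-.0245),ps): r.append(proj(S,w(p0,(h+.054,y+y0,p0[5])))-SP(*u))
        for y,u in zip((.016,-.016),le): r.append(proj(T,w(p0,(h+.024,y+y0,p0[5]-.0255)))-TP(*u))
        return np.concatenate(r)
    r=least_squares(f,h0,x_scale=.01,loss="soft_l1"); print(np.round(r.x,4),np.round(r.fun.reshape(-1,2),1).tolist())
run(tp,sp,[(3,(137,548)),(1,(306,553))],[(0,(300,38)),(3,(410,90)),(2,(375,165))],[(175,416),(281,416)],[(357,90),(250,75)],[(190,490),(262,490)],[-.098,.445,0])
for k in (0,):
  run(tp5,sp5,[(2,(90,375)),(0,(260,378))],[(3,(585,70)),(2,(685,128)),(1,(630,190))],[(130,247),(232,247)],[(612,118),(513,107)],[(145,316),(212,316)],[-.05,1.9,0])
# lever height: brightness profile down side crops, column through lever behind the plate
for n,u0,v0 in (("side0",0,0),("side2",0,0),("side4",0,0),("side5",0,0)):
    h={"side0":-.0976,"side2":-.067,"side4":-.0485,"side5":-.05}[n]; im=cv2.cvtColor(cv2.imread(f"pics/{n}.png"),cv2.COLOR_BGR2GRAY)
    q=proj(S,w(p0,(h+.028,0,p0[5]-.0255))); x,y=int(round(q[0])),int(round(q[1])); print(n,np.round(q,1)); print(im[y-4:y+6,x-3:x+4])
E
```

```text
[-0.0976  0.4468 -0.0007] [[-0.0, -0.4], [-0.5, -0.1], [0.4, -0.6], [0.5, 0.1], [0.5, -0.1], [0.0, 0.2], [0.5, 0.1], [-2.7, 0.6], [0.0, -0.6], [0.3, -0.0], [-0.1, -0.1]]
[-4.5900e-02  1.8412e+00 -5.0000e-04] [[0.1, -0.6], [-0.1, -0.1], [0.4, -0.6], [0.0, 0.7], [1.2, -0.3], [0.5, 0.0], [0.4, -0.1], [-0.2, 1.7], [2.1, -0.4], [0.6, 0.2], [0.2, 0.1]]
side0 [233.7 155.7]
[[132 106 119 144 157 150 152]
 [154 112 114 133 148 137 126]
 [170 163 174 158 152 145 112]
 [169 173 177 163 164 180 177]
 [150 156 157 151 158 177 188]
 [117 123 132 136 149 152 144]
 [ 78  78  89 113 139 144  97]
 [ 75  75  92 140 153 132  77]
 [ 76  79 113 162 162 105  79]
 [ 72  86 139 159 139  82  88]]
side2 [229.5 163.1]
[[ 35  33  30  28  31  28  31]
 [ 98  46  28  39  27  34  49]
 [114  73  45  23  31  41  71]
 [103  92  43  28  24  31  64]
 [112  97  61  27  21  26  56]
 [144 129 104  65  57  30  59]
 [156 158 147 135 132 102  61]
 [123 133 139 150 152 118  68]
 [ 81  89 108 141 144  95  82]
 [ 79  91 132 152 129 106 150]]
side4 [227.  167.6]
[[111 111 130 156 162 153 151]
 [138 115 116 141 161 147 137]
 [163 121 117 125 150 149 113]
 [178 165 172 160 162 154 120]
 [160 164 168 165 178 177 178]
 [153 153 147 152 159 171 191]
 [138 147 157 158 151 154 165]
 [101 112 122 137 138 141 134]
 [ 75  75  98 141 141 118 110]
 [ 72  89 129 161 151  96 110]]
side5 [227.2 167.2]
[[144 129  99 105 116 138 143]
 [144 137 110  97 109 126 142]
 [144 143 127 100 103 121 135]
 [174 163 151 113 106 112 120]
 [161 156 170 156 163 149 150]
 [138 143 152 158 158 157 173]
 [147 148 142 143 136 143 165]
 [112 121 132 136 145 144 128]
 [ 74  84  92 117 134 120  95]
 [ 69  71  94 137 141 100  94]]
```

Screw went 0.45→1.84 rad. To confirm the clamping, I'll do a light torque check: push the same spoke to about 0.28–0.3 N m and see whether it moves.

Request:
{"fn": "step_arm", "kwargs": {"commands": [0.02, -0.027, 0, 0, 0, 0, 0.045, -0.06, 0, 0, 0, -0.1, 0.07, -0.095, 0.0, 0, 0, -0.2, 0.09, -0.125, 0.01, 0, 0, -0.25, 0.105, -0.143, 0.03, 0, 0, -0.25, 0.105, -0.143, 0.06, 0, 0, -0.25, 0.105, -0.143, 0.09, 0, 0, -0.25, 0.105, -0.143, 0.115, 0, 0, -0.25, 0.105, -0.143, 0.124, 0, 0, -0.25, 0.105, -0.143, 0.124, 0, 0, -0.25]}}

```text
t: 18.45
tcp_pos: [0.5449, -0.1386, 0.072]
tool_rot: [0.999, 0.052, -0.002, -0.001]
force: [0.3, 0.2, 1.3]
finger_gap: -0.003
gripper_force: 0.0
```

```bash
python3 st.py -48 -48 64
```

```text
t 18.45 tcp [ 0.5449 -0.1386  0.072 ] vise [-47.7 -41.9  72. ] head 0.1034 z [-0.004  0.002 -1.   ] F [0.3 0.2 1.3] gap -0.0
tool shift [-0.0003  0.0061  0.008 ]
```

Request:
{"fn": "step_arm", "kwargs": {"commands": [0, 0.002, 0, 0, 0, 0.3, 0, 0.004, 0, 0, 0, 0.3, 0, 0.006, 0, 0, 0, 0.3, 0, 0.006, 0.002, 0, 0, 0.3, 0, 0.006, 0.004, 0, 0, 0.3, 0, 0.006, 0.005, 0, 0, 0.3, 0, 0.006, 0.006, 0, 0, 0.3, 0, 0.006, 0.007, 0, 0, 0.3, 0, 0.006, 0.008, 0, 0, 0.3, 0, 0.006, 0.008, 0, 0, 0.3]}}

```text
t: 19.45
tcp_pos: [0.5467, -0.1463, 0.0653]
tool_rot: [0.999, 0.048, -0.0, -0.0]
force: [0.8, 0.9, 0.4]
finger_gap: -0.0
gripper_force: 0.0
```

```bash
python3 st.py -48 -48 64
```

```text
t 19.45 tcp [ 0.5467 -0.1463  0.0653] vise [-46.7 -49.7  65.3] head 0.0966 z [-0.  0. -1.] F [0.8 0.9 0.4] gap -0.0
tool shift [-0.0013 -0.0017  0.0013]
```

Request:
{"fn": "step_arm", "kwargs": {"commands": [0, 0, 0.0005, 0, 0, 0, 0, 0, 0.001, 0, 0, 0, 0, 0, 0.0015, 0, 0, 0, 0, 0, 0.002, 0, 0, 0, 0, 0, 0.0025, 0, 0, 0, 0, 0, 0.003, 0, 0, 0, 0, 0, 0.0035, 0, 0, 0, 0, 0, 0.0035, 0, 0, 0, 0, 0, 0.0035, 0, 0, 0, 0, 0, 0.0035, 0, 0, 0]}}

```text
t: 20.45
tcp_pos: [0.5468, -0.1463, 0.062]
tool_rot: [0.999, 0.048, 0.0, 0.0]
force: [-0.8, 0.1, 0.4]
finger_gap: -0.003
gripper_force: 0.0
```

```bash
python3 st.py -48 -48 64
```

```text
t 20.45 tcp [ 0.5468 -0.1463  0.062 ] vise [-46.6 -49.8  62. ] head 0.0966 z [ 0. -0. -1.] F [-0.8  0.1  0.4] gap -0.0
tool shift [-0.0014 -0.0017 -0.002 ]
```

Request:
{"fn": "step_arm", "kwargs": {"commands": [0, 0, 0.0005, 0, 0, 0, 0, 0, 0.001, 0, 0, 0, 0, 0, 0.0015, 0, 0, 0, 0, 0, 0.002, 0, 0, 0, 0, 0, 0.0025, 0, 0, 0, 0, 0, 0.003, 0, 0, 0, 0, 0, 0.003, 0, 0, 0, 0, 0, 0.003, 0, 0, 0, 0, 0, 0.003, 0, 0, 0, 0, 0, 0.003, 0, 0, 0]}}

```text
t: 21.45
tcp_pos: [0.547, -0.1464, 0.06]
tool_rot: [0.999, 0.048, 0.0, 0.0]
force: [-1.3, -0.5, 7.7]
finger_gap: -0.003
gripper_force: 4.0
```

```bash
python3 st.py -48 -48 64
```

```text
t 21.45 tcp [ 0.547  -0.1464  0.06  ] vise [-46.4 -49.9  60. ] head 0.0966 z [ 0.001 -0.    -1.   ] F [-1.3 -0.5  7.7] gap -0.0
tool shift [-0.0016 -0.0019 -0.004 ]
```

Request:
{"fn": "step_arm", "kwargs": {"commands": [0, 0, 0.0001, 0, 0, 0, 0, 0, 0.0002, 0, 0, 0, 0, 0, 0.0003, 0, 0, 0, 0, 0, 0.0003, 0, 0, 0, 0, 0, 0.0003, 0, 0, 0, 0, 0, 0.0003, 0, 0, 0, 0, 0, 0.0003, 0, 0, 0, 0, 0, 0.0003, 0, 0, 0, 0, 0, 0.0003, 0, 0, 0, 0, 0, 0.0003, 0, 0, 0]}}

```text
t: 22.45
tcp_pos: [0.547, -0.1465, 0.06]
tool_rot: [0.999, 0.048, 0.0, 0.0]
force: [-1.8, 0.4, 9.1]
finger_gap: -0.001
gripper_force: 4.5
```

```bash
python3 st.py -48 -48 64
```

```text
t 22.45 tcp [ 0.547  -0.1465  0.06  ] vise [-46.4 -49.9  60. ] head 0.0966 z [ 0.001 -0.    -1.   ] F [-1.8  0.4  9.1] gap -0.0
tool shift [-0.0016 -0.0019 -0.0041]
```

The spoke holds still under about 0.32 N m, and it last moved at about 0.37, so clamping is roughly 35–50 N. I'm retreating and handing in.

Request:
{"fn": "step_arm", "kwargs": {"commands": [0, 0.001, -0.002, 0, 0, 0, 0, 0.003, -0.006, 0, 0, 0, 0, 0.005, -0.02, 0, 0, 0, 0, 0.005, -0.05, 0, 0, 0, 0, 0.005, -0.09, 0, 0, 0, -0.02, 0.025, -0.12, 0, 0, 0, -0.04, 0.05, -0.13, 0, 0, 0, -0.05, 0.06, -0.13, 0, 0, 0, -0.05, 0.06, -0.13, 0, 0, 0, -0.05, 0.06, -0.13, 0, 0, 0]}}

```text
t: 23.45
tcp_pos: [0.5022, -0.2101, 0.1876]
tool_rot: [0.999, 0.048, -0.001, -0.001]
force: [1.2, 0.3, -1.1]
finger_gap: -0.003
gripper_force: 0.0
```

```bash
python3 st.py; python3 -c "
from station import manip
print(manip.sign_off())"
```

```text
t 23.45 tcp [ 0.5022 -0.2101  0.1876] vise [ -97.1 -109.   187.6] head 0.0955 z [-0.002  0.002 -1.   ] F [ 1.2  0.3 -1.1] gap -0.0
the job is handed in; nothing more can be done
None
```

I handed the job in at about 23 s with the block clamped at an estimated 35–50 N, judged from handle torque since the clamping force can't be read directly; full lever release is inferred from that torque, and no verdict came back.

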